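Right a fallen sample cup into its carrier, mouth up

ROBOT

A 6-joint arm with a two-finger parallel gripper is mounted at the origin on the work surface. World frame = base frame: x ahead of the robot, y to its left, z up, the work surface at z = 0. Lengths are in m, angles in degrees, forces in N, time in s.
With the tool pointing down it reaches from about 0.25 to 0.725 m from the base axis. Payload 9.7 kg.
Tool frame: the origin (TCP) lies at the very end of the fingers, on their centre line; the grasp point (between the pads) lies 19 mm behind it (bot.grip_point_offset is the distance from the TCP to the grasp point, in m); y points along the fingers, x is the direction in which the jaws open and shut, and the axes are right-handed (so a half turn about y gives the same grasp; the last joint's range is limited). The gripper opens to 85 mm and grips with 20 to 120 N. Pads are 22 mm wide; open, the fingers measure 114 mm over their backs; the gripper's body (76 mm by 85 mm) begins 54 mm behind the grasp point. The pads swing forward as they close: fully open they stand 13 mm farther back than shut.
Start: joints at [-69.901, 4.979, 10.078, 95.1, 0, 90], TCP at [0.189, -0.517, 0.231] pointing down, gripper open.
Joint ranges: [-179.16, 179.16], [-48.56, 103.87], [-65.8, 70.77], [-126.05, 130.52], [-82.76, 87.17], [-180, 180]. Speed limits (degrees/s): [127.2, 127.2, 147.25, 180, 180, 180].

INTERFACE

Orientations are given as [roll, pitch, yaw] about the fixed x, y, z axes, in that order (R = Rz(yaw) Ry(pitch) Rx(roll)).
In Python, from workcell import bot gives the robot as it stands.
- The arm moves only by the shell command python3 -m inch 'ROWS' [FORCE]. ROWS is JSON, a list of rows, each a list of 3 entries, a list of its own where there are three numbers: the shift along the tool's x, y, z in mm, then the turn, a rotation vector about the tool's x, y, z in rad, then the finger opening in mm, from 0 to 85.4. In form: [[[x, y, z], [ax, ay, az], grip], ...]. A call has 1 to 20 rows; each row is the pose to reach, as a shift and turn from the pose measured when the call began, along the tool's axes at that moment; what a row does not reach only later rows make up. A row lasts 1/10 s, in which the tool goes at most 50 mm and 8.59 degrees, less where a joint would pass 70% of its speed; a pose out of reach is approached as far as the arm can. A call with a gripper value outside its range is refused whole. The fingers move at their own pace and stop on an object; FORCE is the grip in N (left out, the last holds). Time passes only in rows, so rows that repeat a pose let the fingers close. It gives the time, the measured TCP pose, the force and the opening at its end, in the units of the state.
- bot.get_obs(): the state, without advancing time (a new reading comes with each control period).
- bot.camera(name): name is "scene" or "side" or "wrist"; returns a dict with "frame" (400x640x3 uint8, red, green, blue), "mtx" (3x3 intrinsics, pixels), "k1" (the pictures are not rectified: a ray, as slopes to the right and down, at radius r is drawn at 1 + k1 r^2 times it, then the intrinsics apply), "origin" and "orientation" of the camera in the world. Camera axes: x right, y down, z forward; pixel columns grow to the right and rows downward; lengths in m; the calibration is good to about 2 mm. A picture is of the moment at which its call begins. There is no depth.
- bot.job_done(): hands the job in, once; it reports no verdict.
Trained networks look in a picture, given as the dict that the camera call returned (one of the last four; its "shot" number tells which), for a name from the list of things; names that differ only in an ending like _2 or _b are one class to them, and where a whole thing is asked for, a point or a joint stands for the part that bears it (a point fixed in the world has none). Each returns a list of dicts, best first, with "confidence" (0 to 1); they miss things now and then, are a little off and sometimes report something else, mostly with a low value. They report only what shows in the picture. A call takes as long as a camera call. They do not tell look-alikes from the thing itself.
- bot.search_frame(picture, name): "box" ([left, top, right, bottom] in pixels, round what is visible of it).
- bot.cut_out(picture, name): "region" (400x640 bool, what is visible of it) and "box" ([left, top, right, bottom] in pixels, round what is visible of it).
The state is a dict: "time": time; "q": joint angles; "qd": joint speeds; "joint_efforts": joint torques, N m; "ee_pos": TCP position; "tcp_rot": TCP orientation; "wrist_force": force on the tool from outside, world axes, zero at the start; "torque": the same for the moment, N m; "opening": finger opening in m.
Only numpy, scipy, OpenCV 4.12 (cv2) and the standard library are available. Lean on these libraries where they do the work, as an engineer would, in place of code of your own. Each camera call takes 0.05 s, during which the arm holds its last target. There are 200 camera calls.

TASK

One of the two steel sample cups has fallen over on the bench. Set it in the empty nest of the round blue carrier, open mouth up and fully down in the nest like its neighbour, ready to be filled. Lower it in rather than dropping it, leave the other cup in its nest, and do not knock over the jar or the wash bottle.

Things in the scene. Friction and masses are not known exactly. Their poses are not given: they have to be found in the camera images.
- cup: plain steel straight-sided round cup, outside diameter 52 mm, length 56 mm, wall 3 mm, closed bottom 4 mm thick, 0.24 kg. It lies on its side on the bench, mouth roughly towards the right as the robot looks (-y, within 35 degrees). Origin: centre of the outside of its closed bottom; +z runs along its axis from the closed bottom to the open mouth
- cup_mouth (a point): centre of the open mouth of the fallen cup, 56 mm along +z from cup
- carrier: fixed low round blue base, 196 mm across, 25 mm high, with two black plastic nests (raised round collars) on its top, 100 mm apart, and a small stud between. Each collar is 12 mm high, 58 mm inside at its foot, flaring to 64 mm inside and 72 mm outside at its lip; the nest's floor is the base's flat top. Origin: centre of the underside, z up; empty nest at its x = -50 mm, full nest at x = +50 mm
- empty_nest (a point): centre of the floor of the empty nest, 25 mm above the bench: the cup's bottom goes here
- full_nest (a point): centre of the floor of the nest that already holds the other cup
- other_cup: an identical steel cup, already standing mouth up in the full nest (its mouth 81 mm above the bench); origin: centre of its outside bottom, z up
- jar: closed glass jar, 64 mm across and 95 mm high, loose, standing towards the back of the bench; origin: centre of its underside, z up
- wash_bottle: white plastic bottle with a blue cap, 64 mm across and 170 mm high, loose, standing at the robot's left; origin: centre of its underside, z up
Mind the look-alikes: they are no part of the job. What is shaped like the cup but purple is not meant.

How it is judged (in metres and radians):
At the end, for the whole second after the job is handed in: The fallen cup stands at rest in the empty nest, mouth up (upright within 0.1 rad), its bottom centre within 6 mm sideways of the nest's centre and no more than 3 mm above its floor; the other cup stands in its own nest to the same tolerances; the jar and the wash bottle are standing (horizontal distance between cup and empty_nest below 0.006 m and z of cup in the frame of empty_nest below 0.003 m and angle between each of cup, other_cup's own z axis and vertical below 0.1 rad and linear speed of cup below 0.02 m/s and horizontal distance between other_cup and full_nest below 0.006 m and z of other_cup in the frame of full_nest below 0.003 m and not (angle between jar's own z axis and vertical above 0.5 rad) and not (angle between wash_bottle's own z axis and vertical above 0.5 rad)); the robot touches nothing.
It fails at once if the cup is dropped: it falls free, touching nothing, with its bottom centre more than 35 mm above the nest floor (60 mm above the bench) (z of cup in the frame of empty_nest above 0.035 m and contact force between cup and anything else below 0.02 N).
It fails at once if the other cup is tipped by more than 0.5 rad or lifted more than 15 mm out of its nest (angle between other_cup's own z axis and vertical above 0.5 rad or z of other_cup in the frame of full_nest above 0.015 m).
It fails at once if the jar or the wash bottle is knocked over (tipped by more than 0.5 rad) (angle between any of jar, wash_bottle's own z axis and vertical above 0.5 rad).
It also fails if it takes over 42 s, if anything falls off the work surface, if the arm or the gripper's body presses on something with over 40 N, if the wrist force passes 120 N, or if a joint passes its speed limit or range.

## Working session

There is one attempt and no reset: what is moved stays moved. The work goes in short steps, Python scripts to look and compute and a shell command to move; the robot and the scene stay as the last step left them, time stands still between calls to the robot, and variables do not carry over. Pictures are saved under pics/ and viewed, about 8 in all and at most 12, crops included, and the job is handed in when it is done.

```bash
ls; mkdir -p pics; cat > h.py <<'E'
import numpy as np, cv2
from scipy.spatial.transform import Rotation as R
from workcell import bot
def Rm(o):
    o=np.array(o,float)
    return o if o.shape==(3,3) else R.from_euler('xyz',o,degrees=True).as_matrix()
def ray(c,uv):
    K=np.array(c['mtx']); d=cv2.undistortPoints(np.array(uv,float).reshape(-1,1,2),K,np.array([c['k1'],0,0,0,0.]))[:,0]
    return np.c_[d,np.ones(len(d))]@Rm(c['orientation']).T
def onplane(c,uv,z):
    d=ray(c,uv); o=np.array(c['origin']); return o+d*((z-o[2])/d[:,2])[:,None]
def proj(c,P):
    M=Rm(c['orientation']); p=(np.array(P,float).reshape(-1,3)-c['origin'])@M
    return cv2.projectPoints(p,np.zeros(3),np.zeros(3),np.array(c['mtx'],float),np.array([c['k1'],0,0,0,0.]))[0][:,0]
def save(c,n): cv2.imwrite('pics/'+n,c['frame'][:,:,::-1])
E
python3 - <<'E'
from h import *
o=bot.get_obs();print(o)
ims=[]
for n in ['scene','side']:
    c=bot.camera(n);ims.append(c['frame']);print(n,c['origin'],c['orientation'],c['mtx'],c['k1'])
    for t in ['cup','carrier','other_cup','jar','wash_bottle','empty_nest']:
        try: print(t,[(np.round(d['box']),round(d['confidence'],2)) for d in bot.search_frame(c,t)])
        except Exception as e: print(t,e)
    save(c,n+'0.png')
E
```

```text
pics
{'time': 0.0, 'q': array([-6.99005702e+01,  5.01133074e+00,  1.00325739e+01,  9.51010192e+01,
       -2.85389246e-03,  8.99985245e+01]), 'qd': array([ 0.05303527,  0.02975914,  0.01328204,  0.0479029 ,  0.00030721,
       -0.00603271]), 'joint_efforts': array([ 2.26601325e-03, -5.20400763e+01,  4.64794743e+01,  1.66205404e-02,
        7.41980762e-05, -1.07973602e-05]), 'ee_pos': array([ 0.18890793, -0.51627242,  0.23056404]), 'tcp_rot': array([-9.00028518e+01,  7.97761388e-02, -6.98990946e+01]), 'wrist_force': array([-0.58218333, -0.53898882,  0.10984768]), 'torque': array([-0.0064472 ,  0.04115281,  0.01761416]), 'opening': 0.08540181371245206}
scene [ 1.30664941 -0.43584177  0.97346146] [-135.16311698   -0.43797851   52.59534406] [[454.28804646   0.         321.72217216]
 [  0.         454.28804646 200.0039968 ]
 [  0.           0.           1.        ]] 0.04053649464451058
cup [(array([287., 199., 314., 220.]), 0.95), (array([358., 186., 386., 207.]), 0.91), (array([324., 171., 346., 197.]), 0.86), (array([352., 154., 365., 178.]), 0.73), (array([313., 145., 332., 173.]), 0.5
[... 253 characters left out ...]
66)]
side [0.22572828 0.91223451 0.71924393] [-126.19076533   -0.69328107 -155.83483226] [[382.07104411   0.         320.02593478]
 [  0.         382.07104411 203.48969982]
 [  0.           0.           1.        ]] -0.08314237753920589
cup [(array([314., 231., 335., 260.]), 0.92), (array([260., 233., 286., 260.]), 0.9), (array([322., 202., 347., 228.]), 0.68), (array([295., 267., 325., 290.]), 0.64), (array([342., 259., 370., 287.]), 0.63)]
carrier [(array([346., 153., 401., 188.]), 0.82)]
other_cup [(array([355., 148., 372., 163.]), 0.51)]
jar [(array([269., 166., 292., 200.]), 0.84)]
wash_bottle [(array([245., 260., 280., 329.]), 0.94)]
empty_nest [(array([344., 155., 403., 186.]), 0.87)]
```

```bash
python3 - <<'E'
import cv2,numpy as np
a=cv2.imread('pics/scene0.png');b=cv2.imread('pics/side0.png')
A=cv2.resize(a[90:310,140:440],(800,587),interpolation=3)
B=cv2.resize(b[130:350,210:510],(800,587),interpolation=3)
cv2.imwrite('pics/sc.png',A);cv2.imwrite('pics/sd.png',B)
E
```

```text
(no output)
```

View pics/sc.png

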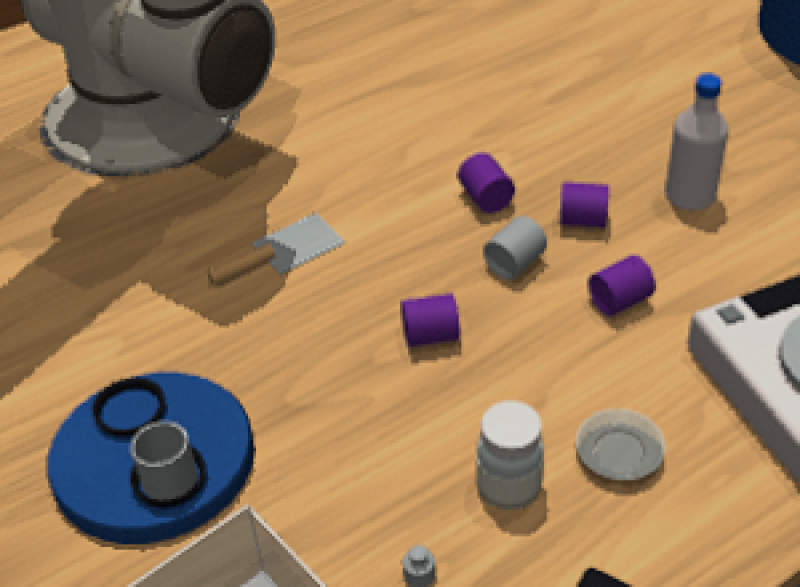

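View pics/sd.png

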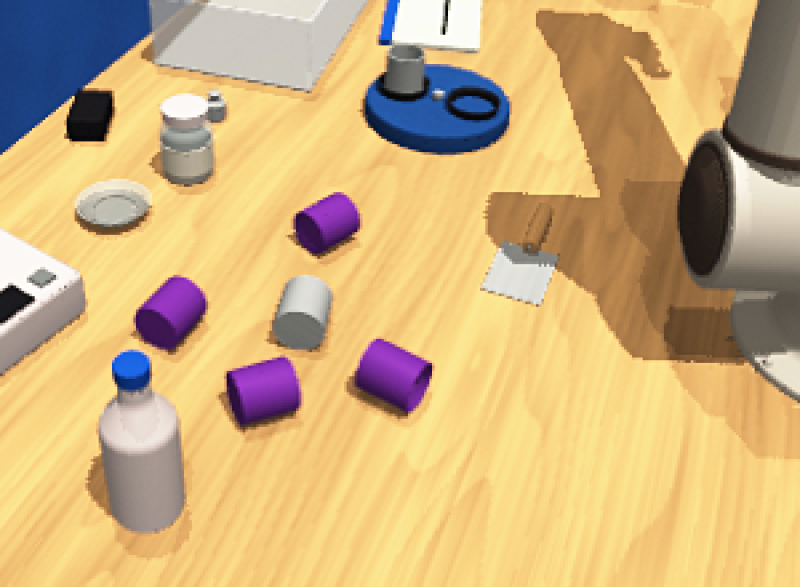

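The steel cup lies in the middle of four purple look-alikes (scene ~(335,184), side ~(325,246)), with its mouth toward -y. The carrier's empty nest is the one nearer the robot. Next I'll fit the poses.

```bash
cat > fit.py <<'E'
from h import *
from scipy.optimize import minimize,least_squares
def cyl(x,y,yaw):
    a=np.array([np.cos(yaw),np.sin(yaw),0]);n=np.array([-a[1],a[0],0]);t=np.linspace(0,2*np.pi,40)
    ring=.026*(np.outer(np.cos(t),n)+np.outer(np.sin(t),[0,0,1]))+[x,y,.026]
    return np.r_[ring,ring+a*.056]
def sil(c,P,s=4):
    h=cv2.convexHull(proj(c,P).astype(np.float32))[:,0]
    m=np.zeros((400*s,640*s),np.uint8);cv2.fillPoly(m,[np.round((h+.5)*s-.5).astype(int)],1);return cv2.resize(m.astype(np.float32),(640,400),interpolation=cv2.INTER_AREA)
def fitcup(views,x0):
    def cost(p):
        return sum(np.abs(sil(c,cyl(*p))-r).sum()/r.sum() for c,r in views)
    best=None
    for dy in (-.4,0,.4):
        r=minimize(cost,[x0[0],x0[1],x0[2]+dy],method='Nelder-Mead',options=dict(initial_simplex=np.array([x0]*4)+np.r_[[[0,0,dy]],[[.01,0,dy]],[[0,.01,dy]],[[0,0,dy+.3]]],xatol=1e-4,fatol=1e-4))
        if best is None or r.fun<best.fun: best=r
    return best
E
cat > m1.py <<'E'
from fit import *
cs={n:bot.camera(n) for n in ('scene','side')}
regs={n:bot.cut_out(c,'cup') for n,c in cs.items()}
V={}
for n,c in cs.items():
    print(n)
    for d in regs[n]:
        m=d['region'];ys,xs=np.nonzero(m);col=np.median(c['frame'][m],axis=0)
        p=onplane(c,[[xs.mean(),ys.mean()]],.026)[0]
        print(np.round(d['box']),round(d['confidence'],2),col,np.round(p,3))
        if col.max()-col.min()<40 and 0.2<p[0]<.7 and p[1]>-.15: V[n]=(c,m.astype(np.float32)); p0=p
for s in (list(V.values()),[V['scene']],[V['side']]):
    r=fitcup(s,[p0[0],p0[1]+.028,-np.pi/2]);print('cup bottom xy,yaw',np.round(r.x[:2],4),np.degrees(r.x[2]).round(1),r.fun)
for n in cs:
  for t in ('jar','wash_bottle'):
    for d in bot.search_frame(cs[n],t)[:1]:
        b=d['box'];print(n,t,onplane(cs[n],[[(b[0]+b[2])/2,b[3]-4]],0.0)[0].round(3))
# carrier: blue mask contour top edge -> fit circle model
def car(p,r,z,dx=0,n=60):
    t=np.linspace(0,2*np.pi,n);return np.c_[p[0]+r*np.cos(t),p[1]+r*np.sin(t),np.full(n,z)]
CV=[]
for n,c in cs.items():
    f=cv2.cvtColor(c['frame'],cv2.COLOR_RGB2HSV);m=cv2.inRange(f,(100,120,30),(130,255,255))
    k,l,st,_=cv2.connectedComponentsWithStats(m)
    dd=bot.search_frame(c,'carrier')[0]['box'];w=np.zeros_like(m);w[int(dd[1])-4:int(dd[3])+5,int(dd[0])-4:int(dd[2])+5]=1
    ids=np.bincount(l[(w>0)&(m>0)]);i=ids.argmax();m=(l==i).astype(np.uint8)
    cn=max(cv2.findContours(m,0,1)[0],key=cv2.contourArea)
    h=np.zeros_like(m);cv2.fillPoly(h,[cv2.convexHull(cn)],1);CV.append((c,h.astype(np.float32)));c['win']=dd
def cc(p,vs): return sum(np.abs(sil(c,np.r_[car(p,.098,0),car(p,.098,.025)])-h).sum()/h.sum() for c,h in vs)
p0=onplane(cs['scene'],[[(cs['scene']['win'][0]+cs['scene']['win'][2])/2,(cs['scene']['win'][1]+cs['scene']['win'][3])/2]],.01)[0][:2]
for s in (CV,CV[:1],CV[1:]):
    r=minimize(cc,p0,args=(s,),method='Nelder-Mead',options=dict(initial_simplex=[p0,p0+[.01,0],p0+[0,.01]]));print('carrier',r.x.round(4),r.fun)
    if s is CV: P=r.x
# nest yaw: dark pixels on the base; empty-nest ring = black pixels
for c,h in CV:
    g=c['frame'].max(axis=2);ys,xs=np.nonzero((g<45)&(cv2.erode(h,np.ones((3,3)))>0))
    q=onplane(c,np.c_[xs,ys],.034)[:,:2]-P
    best=[]
    for a in np.arange(0,360,2):
        e=-.05*np.array([np.cos(np.radians(a)),np.sin(np.radians(a))])
        d=np.abs(np.hypot(*(q-e).T)-.034)<.005
        e2=-e;d2=np.abs(np.hypot(*(q-e2).T)-.034)<.005
        best.append(((d|d2).sum(),a))
    print(len(q),sorted(best)[::-1][:6])
for n,c in cs.items():
    for d in regs[n]:
        b=d['box']
d=[x for x in bot.cut_out(cs['scene'],'other_cup')][0]
ys,xs=np.nonzero(d['region']);print('other',onplane(cs['scene'],[[xs.mean(),ys.mean()]],.055)[0].round(3))
E
python3 m1.py
```

```text
scene
[288. 200. 314. 220.] 0.89 [ 81.5  37.  102. ] [0.559 0.069 0.026]
[319. 172. 345. 196.] 0.88 [107. 108. 103.] [0.521 0.216 0.026]
[352. 157. 364. 178.] 0.77 [ 91.5  40.  112.5] [0.511 0.331 0.026]
[312. 145. 333. 172.] 0.76 [75.5 31.  93.5] [0.407 0.26  0.026]
[360. 186. 387. 207.] 0.58 [71. 31. 92.] [0.641 0.271 0.026]
[189. 247. 214. 280.] 0.31 [64. 67. 66.] [ 0.557 -0.243  0.026]
side
[262. 231. 286. 262.] 0.96 [111.  40. 136.] [0.638 0.273 0.026]
[297. 264. 325. 290.] 0.91 [126.5  46.  161. ] [0.508 0.332 0.026]
[343. 258. 371. 284.] 0.77 [122.  44. 152.] [0.407 0.263 0.026]
[313. 230. 334. 261.] 0.72 [162. 156. 133.] [0.519 0.217 0.026]
[323. 205. 346. 225.] 0.65 [112.  40. 137.] [0.552 0.072 0.026]
cup bottom xy,yaw [0.5119 0.2432] -74.2 0.1456306278705597
cup bottom xy,yaw [0.5124 0.2426] -71.5 0.0628315657377243
cup bottom xy,yaw [0.5122 0.2437] -76.2 0.05157170817255974
scene jar [0.784 0.001 0.   ]
scene wash_bottle [0.564 0.467 0.   ]
side jar [0.753 0.031 0.   ]
side wash_bottle [0.558 0.489 0.   ]
carrier [ 0.5266 -0.2445] 0.1536935716867447
carrier [ 0.5285 -0.2449] 0.05568033829331398
carrier [ 0.5261 -0.2424] 0.0882352963089943
290 [(np.int64(208), np.int64(358)), (np.int64(208), np.int64(178)), (np.int64(207), np.int64(356)), (np.int64(207), np.int64(176)), (np.int64(204), np.int64(354)), (np.int64(204), np.int64(174))]
154 [(np.int64(83), np.int64(348)), (np.int64(83), np.int64(168)), (np.int64(82), np.int64(354)), (np.int64(82), np.int64(174)), (np.int64(81), np.int64(352)), (np.int64(81), np.int64(350))]
other [ 0.579 -0.249  0.055]
```

```bash
cat >> h.py <<'E'
def target(yaw,phi):
    "tool rotation: jaws along yaw, y down, then tilt phi about tool x (deg)"
    return R.from_euler('xyz',[-90,0,yaw],degrees=True)*R.from_rotvec([np.radians(phi),0,0])
def go(tcp,rot):
    o=bot.get_obs();T=R.from_euler('xyz',o['tcp_rot'],degrees=True)
    print('t',round(o['time'],2),'shift',(T.inv().apply(np.array(tcp)-o['ee_pos'])*1000).round(1).tolist(),'turn',(T.inv()*rot).as_rotvec().round(3).tolist())
def gp(p,rot,back=0): # tcp for grasp point p
    y=rot.apply([0,1,0]);return np.array(p)+y*(bot.grip_point_offset-back)
E
python3 -c "
from h import *
print(bot.grip_point_offset)
go([.477,-.24,.27],target(-5,0))"
```

```text
0.0187
t 1.25 shift [-160.7, -38.7, 365.5] turn [-0.0, -1.133, 0.0]
```

```bash
python3 -m inch '[[[-160,-39,365],[0,-1.133,0],85],[[-160,-39,365],[0,-1.133,0],85],[[-160,-39,365],[0,-1.133,0],85],[[-160,-39,365],[0,-1.133,0],85],[[-160,-39,365],[0,-1.133,0],85],[[-160,-39,365],[0,-1.133,0],85],[[-160,-39,365],[0,-1.133,0],85],[[-160,-39,365],[0,-1.133,0],85],[[-160,-39,365],[0,-1.133,0],85],[[-160,-39,365],[0,-1.133,0],85],[[-160,-39,365],[0,-1.133,0],85],[[-160,-39,365],[0,-1.133,0],85]]' 60
python3 - <<'E'
from h import *
c=bot.camera('wrist');save(c,'w1.png');o=bot.get_obs();print(o['ee_pos'],o['tcp_rot'],c['origin'],c['orientation'],c['k1'])
for k,p in dict(e=[.477,-.24,.025],f=[.577,-.249,.025]).items(): print(k,proj(c,p))
print(bot.search_frame(c,'other_cup'),bot.search_frame(c,'carrier'))
E
```

```text
time: 2.45
ee_pos: [0.476, -0.2417, 0.2703]
tcp_rot: [-90.0, 0.0, -5.1]
wrist_force: [0.4, -0.4, 0.1]
opening: 0.0847
[ 0.47600701 -0.24177587  0.27038329] [-9.00073638e+01 -3.84138600e-03 -5.11296924e+00] [ 0.48310296 -0.1600309   0.41276296] [ 1.61423792e+02  2.21957437e-02 -5.16810775e+00] -0.05476802297462329
e [[319.75309251 161.78284162]]
f [[400.34898248 161.89446651]]
[{'box': [379.3, 138.9, 438.7, 195.9], 'confidence': 0.58}] [{'box': [280.6, 76.6, 438.1, 232.6], 'confidence': 0.63}]
```

View pics/w1.png

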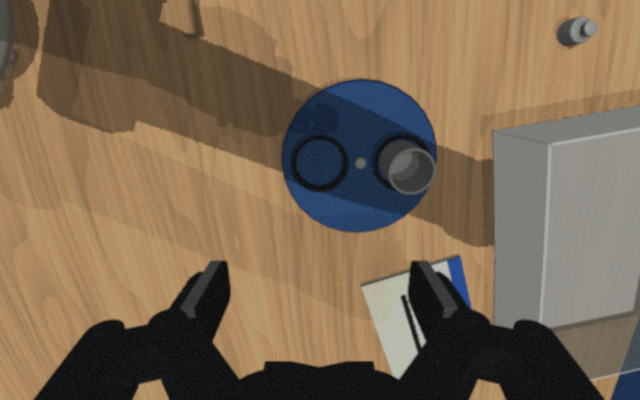

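The wrist view shows the empty nest at about (319,162), the full nest at about (402,160), and a tall tray to the right. Next: refine the nest from this view, then work out the move to the cup.

```bash
python3 - <<'E'
from fit import *
c=bot.camera('wrist')
f=c['frame'];h=cv2.cvtColor(f,cv2.COLOR_RGB2HSV)
# blue disc fit
m=cv2.inRange(h,(100,120,20),(130,255,255));m[:,:270]=0;m[:,445:]=0;m[240:]=0
cn=np.vstack(cv2.findContours(m,0,1)[0]);H=np.zeros_like(m);cv2.fillPoly(H,[cv2.convexHull(cn)],1);H=H.astype(np.float32)
t=np.linspace(0,2*np.pi,60)
car=lambda p:np.r_[[[p[0]+.098*np.cos(a),p[1]+.098*np.sin(a),z] for a in t for z in (0,.025)]]
r=minimize(lambda p:np.abs(sil(c,car(p))-H).sum()/H.sum(),[.527,-.244],method='Nelder-Mead',options=dict(initial_simplex=[[.527,-.244],[.537,-.244],[.527,-.234]]));print('carrier',r.x,r.fun)
# empty ring: black (non-blue) pixels near
g=h[:,:,2].astype(int);sat=f[:,:,2].astype(int)-f[:,:,0]
ys,xs=np.nonzero((sat<25)&(g<60));k=(np.hypot(xs-319,ys-162)<36);xs,ys=xs[k],ys[k]
q=onplane(c,np.c_[xs,ys],.035)[:,:2]
s=least_squares(lambda p:np.hypot(*(q-p[:2]).T)-p[2],[.477,-.24,.033],loss='soft_l1',f_scale=.003)
print('empty',s.x,len(q),np.abs(s.fun).mean())
E=s.x[:2];d=r.x-E;print('offset to centre',np.hypot(*d),np.degrees(np.arctan2(d[1],d[0])))
a=np.radians(-74.2);A=np.array([np.cos(a),np.sin(a)]);p=np.array([.512,.243])+.039*A
rot=target(15.8,0);go([*(p-.09*A*-1)[:2],.30] if 0 else [p[0],p[1]-.05,.28],rot)
E
```

```text
carrier [ 0.52551898 -0.2459136 ] 0.06135609745979309
empty [ 0.47616115 -0.23930531  0.03182058] 965 0.0018623761736318966
offset to centre 0.04979824282648309 -7.625724367764133
t 2.65 shift [11.1, -9.6, 399.5] turn [0.0, -0.364, 0.0]
```

```bash
python3 -m inch '[[[11,-10,440],[0,-0.364,0],85],[[11,-10,440],[0,-0.364,0],85],[[11,-10,440],[0,-0.364,0],85],[[11,-10,440],[0,-0.364,0],85],[[11,-10,440],[0,-0.364,0],85],[[11,-10,440],[0,-0.364,0],85],[[11,-10,440],[0,-0.364,0],85],[[11,-10,440],[0,-0.364,0],85],[[11,-10,440],[0,-0.364,0],85],[[11,-10,440],[0,-0.364,0],85],[[11,-10,440],[0,-0.364,0],85],[[11,-10,440],[0,-0.364,0],85]]'
python3 - <<'E'
from fit import *
c=bot.camera('wrist');save(c,'w2.png');o=bot.get_obs();print(o['ee_pos'],o['tcp_rot'],o['q'])
for d in bot.cut_out(c,'cup'):
    m=d['region'];col=np.median(c['frame'][m],axis=0);ys,xs=np.nonzero(m)
    print(np.round(d['box']),d['confidence'],col,onplane(c,[[xs.mean(),ys.mean()]],.026)[0].round(3))
    if col.max()-col.min()<40:
        r=fitcup([(c,m.astype(np.float32))],[.512,.243,-1.3]);print('fit',r.x[:2],np.degrees(r.x[2]),r.fun)
E
```

```text
time: 3.85
ee_pos: [0.5262, 0.1948, 0.2805]
tcp_rot: [-90.0, -0.0, 15.7]
wrist_force: [-0.8, -0.1, 1.0]
opening: 0.0849
[0.52620485 0.19460118 0.28057836] [-9.00150026e+01 -1.80174202e-02  1.56945597e+01] [ 2.03037439e+01  7.98765132e+00  1.89221602e+01  1.00917755e+02
 -1.64019141e-02  9.46091841e+01]
[206.  53. 269. 114.] 0.69 [73. 39. 87.] [0.406 0.262 0.026]
[398.  97. 454. 157.] 0.65 [ 85.  45. 102.] [0.639 0.275 0.026]
[287. 225. 343. 278.] 0.65 [48. 27. 57.] [0.554 0.072 0.026]
fit [0.54177733 0.04753812] 64.16437698295793 0.052934784442186356
[301. 118. 342. 169.] 0.63 [121. 121. 116.] [0.519 0.217 0.026]
fit [0.51217165 0.24463565] -75.57412092666601 0.01617402583360672
```

View pics/w2.png

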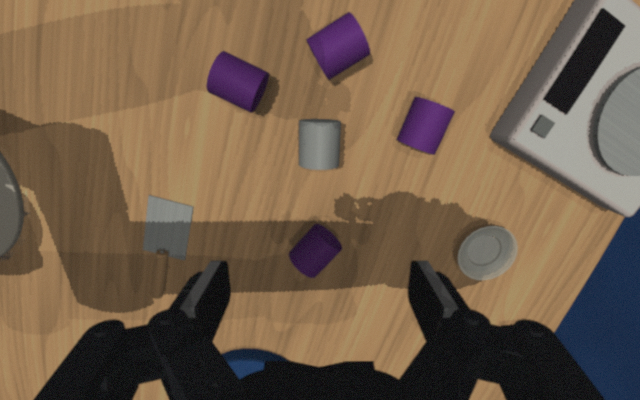

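The steel cup is centred at about (320,145), bottom up-image and mouth toward -y, with enough room for the fingers. The three fits agree within 2 mm.

```bash
python3 - <<'E'
from h import *
a=np.radians(-75.6);A=np.array([np.cos(a),np.sin(a),0]);p=np.array([.5122,.2442,.027])+.038*A
rot=target(14.4,45);t=gp(p,rot);y=rot.apply([0,1,0]);print(t,y)
go(t-y*.11,rot);go(t,rot)
E
```

```text
[0.51836181 0.22020132 0.0137771 ] [-0.17585031  0.68489172 -0.70710678]
t 3.95 shift [-2.5, 189.1, -50.9] turn [0.786, 0.021, -0.008]
t 3.95 shift [-0.8, 266.9, 26.9] turn [0.786, 0.021, -0.008]
```

```bash
python3 -m inch '[[[-2,189,-51],[0.786,0.021,-0.008],85],[[-2,189,-51],[0.786,0.021,-0.008],85],[[-2,189,-51],[0.786,0.021,-0.008],85],[[-2,189,-51],[0.786,0.021,-0.008],85],[[-2,189,-51],[0.786,0.021,-0.008],85],[[-2,189,-51],[0.786,0.021,-0.008],85],[[-2,189,-51],[0.786,0.021,-0.008],85],[[-2,189,-51],[0.786,0.021,-0.008],85],[[-2,189,-51],[0.786,0.021,-0.008],85]]'
python3 - <<'E'
from fit import *
c=bot.camera('wrist');save(c,'w3.png');o=bot.get_obs();print(o['q'].round(1))
for d in bot.cut_out(c,'cup'):
    m=d['region'];col=np.median(c['frame'][m],axis=0)
    if col.max()-col.min()<30:
        r=fitcup([(c,m.astype(np.float32))],[.512,.244,-1.3]);print('fit',d['box'],r.x[:2],np.degrees(r.x[2]),r.fun)
a=np.radians(-75.6);A=np.array([np.cos(a),np.sin(a),0]);p=np.array([.5122,.2442,.027])+.038*A
rot=target(14.4,45);go(gp(p,rot),rot)
E
```

```text
time: 4.85
ee_pos: [0.5388, 0.1456, 0.0936]
tcp_rot: [-45.1, -0.2, 14.5]
wrist_force: [0.9, -0.2, 0.3]
opening: 0.0853
[-4.8 18.1  0.1 90.  41.8 63.7]
t 4.95 shift [-1.0, 110.7, -1.5] turn [0.002, 0.004, 0.0]
```

View pics/w3.png

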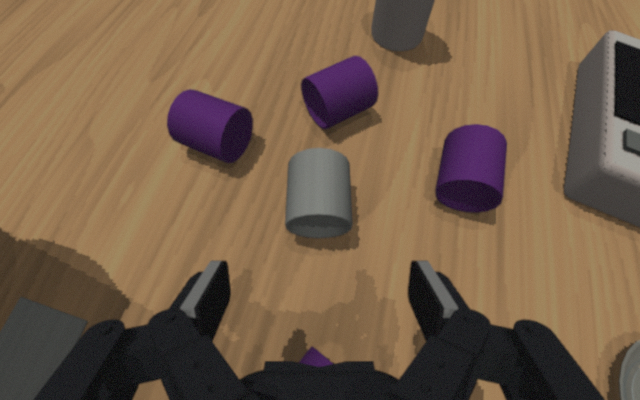

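The cup sits centred between the fingers at column 320, with its axis in line with the tool. I'll advance, then close.

```bash
python3 -m inch '[[[-1,30,-1],[0,0.004,0],85],[[-1,55,-1],[0,0.004,0],85],[[-1,75,-1],[0,0.004,0],85],[[-1,92,-1],[0,0.004,0],85],[[-1,104,-1],[0,0.004,0],85],[[-1,110,-1],[0,0.004,0],85],[[-1,110,-1],[0,0.004,0],85]]'
python3 -m inch '[[[0,0,0],[0,0,0],45],[[0,0,0],[0,0,0],45],[[0,0,0],[0,0,0],45],[[0,0,0],[0,0,0],45],[[0,0,0],[0,0,0],45],[[0,0,0],[0,0,0],45],[[0,0,0],[0,0,0],45],[[0,0,0],[0,0,0],45]]' 60
```

```text
time: 5.65
ee_pos: [0.518, 0.2208, 0.0149]
tcp_rot: [-45.1, -0.0, 14.5]
wrist_force: [-0.4, 0.1, 0.2]
opening: 0.0851
time: 6.45
ee_pos: [0.5187, 0.2207, 0.0159]
tcp_rot: [-45.1, -0.1, 14.4]
wrist_force: [0.5, -2.0, 5.4]
opening: 0.051
```

```bash
python3 - <<'E'
from h import *
c=bot.camera('wrist');save(c,'w4.png');s=bot.camera('side');save(s,'s4.png')
o=bot.get_obs();print(o['ee_pos'],o['tcp_rot'],o['opening'],o['wrist_force'])
cv2.imwrite('pics/c4.png',np.vstack([cv2.resize(c['frame'],(480,300)),cv2.resize(s['frame'][200:300,260:420],(480,300))])[:,:,::-1])
E
```

```text
[0.51874937 0.22064515 0.01596509] [-45.1005925   -0.1081025   14.40945052] 0.0511124489838635 [-0.60921931 -1.01139577  6.38819236]
```

View pics/c4.png

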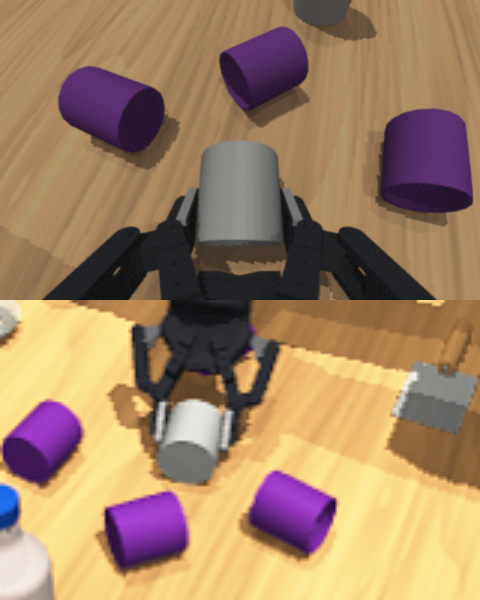

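```bash
python3 -m inch '[[[0,-10,10],[0,0,0],45],[[0,-30,30],[0,0,0],45],[[0,-60,60],[0,0,0],45],[[0,-90,90],[0,0,0],45],[[0,-115,115],[0,0,0],45],[[0,-130,130],[0,0,0],45],[[0,-130,130],[0,0,0],45],[[0,-130,130],[0,0,0],45]]' 60
cat >> h.py <<'E'
_a=np.radians(-75.6)
G=R.from_euler('xyz',[-45.1,-.1,14.41],degrees=True)
BT=G.inv().apply(np.array([.5122,.2442,.026])-[.5187,.2207,.0159]) # cup bottom in tool
AT=G.inv().apply([np.cos(_a),np.sin(_a),0])
NEST=np.array([.4762,-.2395,.025])
def place(yaw,h,dx=0,dy=0):
    rot=target(yaw,-45);rot=R.align_vectors([[0,0,1]],[rot.apply(AT)])[0]*rot
    go(NEST+[dx,dy,h]-rot.apply(BT),rot)
E
python3 -c "
from h import *
print(BT,AT);place(0,.14);print(bot.get_obs()['opening'])"
```

```text
time: 7.35
ee_pos: [0.5183, 0.2206, 0.1993]
tcp_rot: [-45.1, -0.1, 14.4]
wrist_force: [-0.5, 0.4, -4.1]
opening: 0.0511
[-0.00042969  0.01005315  0.02439794] [-1.74532658e-04 -7.05871776e-01 -7.08339612e-01]
t 7.35 shift [-157.4, -307.1, -322.3] turn [-1.561, 0.279, 0.003]
0.05113832261288833
```

```bash
python3 -m inch '[[[-157,-307,-322],[-1.561,0.279,0.003],45],[[-157,-307,-322],[-1.561,0.279,0.003],45],[[-157,-307,-322],[-1.561,0.279,0.003],45],[[-157,-307,-322],[-1.561,0.279,0.003],45],[[-157,-307,-322],[-1.561,0.279,0.003],45],[[-157,-307,-322],[-1.561,0.279,0.003],45],[[-157,-307,-322],[-1.561,0.279,0.003],45],[[-157,-307,-322],[-1.561,0.279,0.003],45],[[-157,-307,-322],[-1.561,0.279,0.003],45],[[-157,-307,-322],[-1.561,0.279,0.003],45],[[-157,-307,-322],[-1.561,0.279,0.003],45],[[-157,-307,-322],[-1.561,0.279,0.003],45],[[-157,-307,-322],[-1.561,0.279,0.003],45],[[-157,-307,-322],[-1.561,0.279,0.003],45]]' 60
cat > chk.py <<'E'
import sys
from h import *
o=bot.get_obs();T=R.from_euler('xyz',o['tcp_rot'],degrees=True)
b=o['ee_pos']+T.apply(BT);ax=T.apply(AT);print('pred bottom',b.round(4),'axis',ax.round(3),'q',o['q'].round(1),'open',o['opening'],'F',o['wrist_force'].round(1))
ims=[]
for n,w in (('scene',(140,200,260,300)),('side',(330,110,430,190)),('wrist',(120,60,520,360))):
    c=bot.camera(n);f=cv2.resize(c['frame'],None,fx=1,fy=1)
    x0,y0,x1,y1=w;s=400/(x1-x0);g=cv2.resize(f[y0:y1,x0:x1],None,fx=s,fy=s,interpolation=cv2.INTER_NEAREST)
    t=np.linspace(0,2*np.pi,60);u=np.cross(ax,[1,0,0]);u/=np.linalg.norm(u);v=np.cross(ax,u)
    rg=.026*(np.outer(np.cos(t),u)+np.outer(np.sin(t),v))+b
    nest=np.c_[NEST[0]+.032*np.cos(t),NEST[1]+.032*np.sin(t),0*t+.037]
    for P,col in ((rg,(255,0,0)),(rg+.056*ax,(0,255,0)),(nest,(255,255,0))):
        cv2.polylines(g,[np.round((proj(c,P)+.5-[x0,y0])*s).astype(int)],True,col,1)
    ims.append(g)
W=np.zeros((600,800,3),np.uint8)
for g,(r,k) in zip(ims,((0,0),(0,400),(300,0))): g=g[:300 if r else 340];W[r:r+g.shape[0],k:k+400]=g[:600-r]
cv2.imwrite('pics/'+sys.argv[1],W[:,:,::-1])
E
python3 chk.py k1.png; python3 -c "
from h import *
place(0,.02)"
```

```text
time: 8.75
ee_pos: [0.4772, -0.2491, 0.1894]
tcp_rot: [-135.0, 0.0, 0.0]
wrist_force: [0.5, 0.1, -3.6]
opening: 0.0514
pred bottom [ 0.4767 -0.239   0.1651] axis [ 0.    -0.002  1.   ] q [ -5.7  -7.3 -15.9  75.7 -44.7  81.9] open 0.051360658954882746 F [ 0.5  0.1 -3.6]
t 8.9 shift [-0.6, 85.3, 85.2] turn [-0.001, -0.0, 0.0]
```

View pics/k1.png

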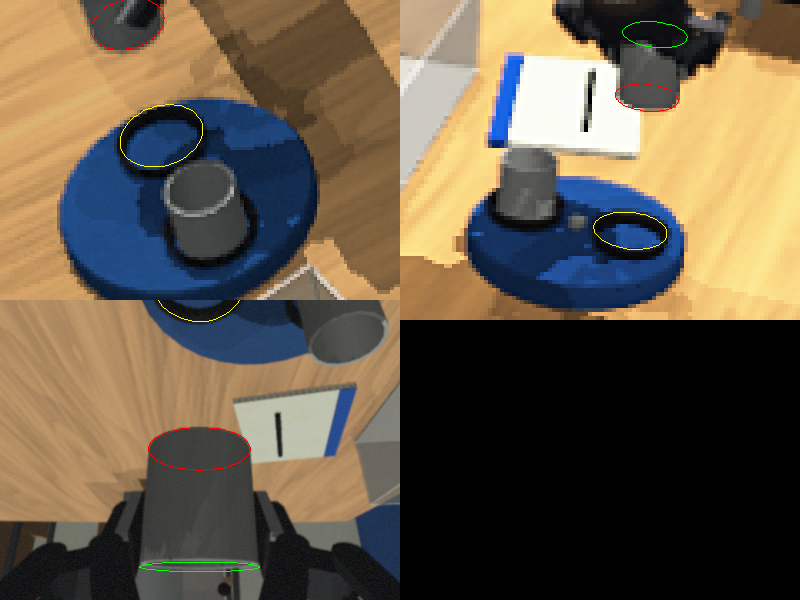

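The held cup matches the prediction in all three views: mouth up, and bottom rim on the red overlay. The nest overlay matches the collar within about 2 mm. I'll lower to just above the collar.

```bash
python3 -m inch '[[[-0.5,20,20],[0,0,0],45],[[-0.5,40,40],[0,0,0],45],[[-0.5,60,60],[0,0,0],45],[[-0.5,75,75],[0,0,0],45],[[-0.5,85,85],[0,0,0],45],[[-0.5,85,85],[0,0,0],45],[[-0.5,85,85],[0,0,0],45]]' 60
python3 chk.py k2.png; python3 -c "
from h import *
place(0,.0)"
```

```text
time: 9.6
ee_pos: [0.4772, -0.2497, 0.0706]
tcp_rot: [-135.0, -0.1, -0.0]
wrist_force: [-0.1, -0.0, -1.8]
opening: 0.0513
pred bottom [ 0.4768 -0.2395  0.0463] axis [-0.001 -0.001  1.   ] q [ -5.7  -3.9 -26.2  61.9 -44.8  81.9] open 0.051257940931890365 F [-0.1 -0.  -1.8]
t 9.75 shift [-1.0, 15.4, 15.4] turn [-0.001, -0.002, 0.002]
```

View pics/k2.png

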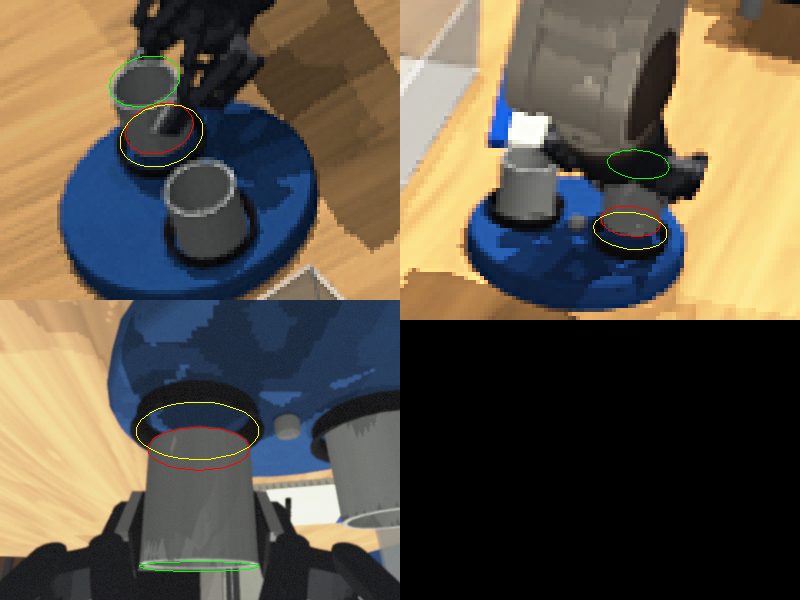

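The cup is centred over the collar in the scene and wrist views; the band above the yellow ellipse in the wrist view is the collar's near outer wall. I'll lower it in gently.

```bash
python3 -m inch '[[[-0.6,3,3],[0,0,0],45],[[-0.6,6,6],[0,0,0],45],[[-0.6,9,9],[0,0,0],45],[[-0.6,12,12],[0,0,0],45],[[-0.6,13.5,13.5],[0,0,0],45],[[-0.6,13.5,13.5],[0,0,0],45],[[-0.6,13.5,13.5],[0,0,0],45]]' 60
python3 -m inch '[[[0,0.7,0.7],[0,0,0],45],[[0,1.4,1.4],[0,0,0],45],[[0,1.4,1.4],[0,0,0],45]]' 60
python3 -c "
from h import *
o=bot.get_obs();T=R.from_euler('xyz',o['tcp_rot'],degrees=True);print(o['ee_pos']+T.apply(BT),o['wrist_force']);place(0,0)"
```

```text
time: 10.45
ee_pos: [0.477, -0.2496, 0.0521]
tcp_rot: [-135.1, -0.1, -0.0]
wrist_force: [0.2, 0.5, -3.6]
opening: 0.0508
time: 10.75
ee_pos: [0.4773, -0.2498, 0.0508]
tcp_rot: [-135.1, -0.2, -0.0]
wrist_force: [-0.6, 2.1, 3.2]
opening: 0.0509
[ 0.4769986  -0.23967469  0.02645129] [-0.60089016  2.05971276  3.23479561]
t 10.75 shift [-0.7, 0.9, 1.2] turn [0.0, -0.002, 0.002]
```

Contact: the vertical force changed sign at about the expected floor height. I'll nudge down a little more.

```bash
python3 -m inch '[[[0,0.5,0.5],[0,0,0],45],[[0,0.5,0.5],[0,0,0],45],[[0,0.5,0.5],[0,0,0],45]]' 30
python3 chk.py k3.png
```

```text
time: 11.05
ee_pos: [0.4776, -0.2499, 0.0508]
tcp_rot: [-135.2, -0.2, -0.0]
wrist_force: [-1.9, 3.7, 5.0]
opening: 0.051
pred bottom [ 0.4772 -0.2399  0.0264] axis [-0.004  0.001  1.   ] q [ -5.7  -3.  -27.7  59.3 -44.8  81.9] open 0.05096035619716233 F [-1.9  3.7  5. ]
```

View pics/k3.png

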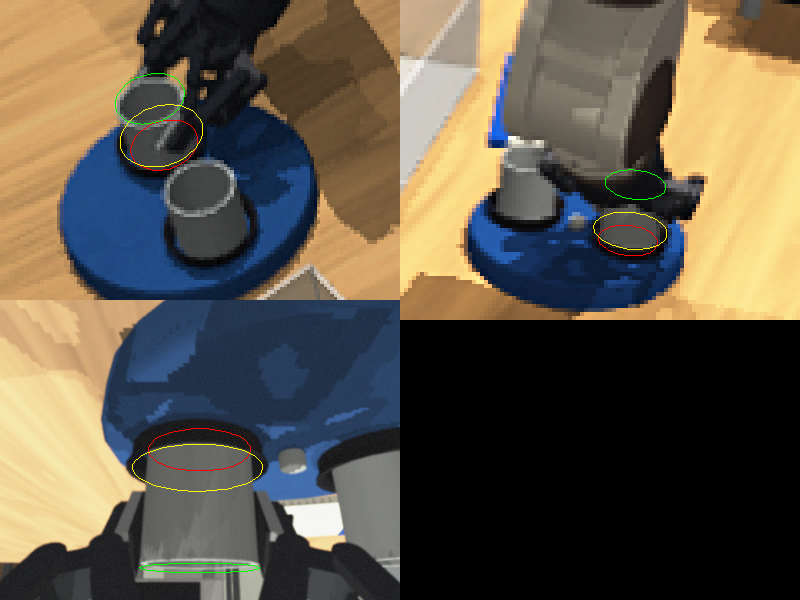

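The cup is inside the collar and on the floor, with its mouth level and matching the neighbour's. I'll release and back away along the tool.

```bash
python3 -m inch '[[[0,0,0],[0,0,0],54],[[0,0,0],[0,0,0],57],[[0,0,0],[0,0,0],62],[[0,0,0],[0,0,0],68],[[0,0,0],[0,0,0],68],[[0,0,0],[0,0,0],68]]' 30
python3 -m inch '[[[0,-10,0],[0,0,0],68],[[0,-30,0],[0,0,0],68],[[0,-60,0],[0,0,0],68],[[0,-100,0],[0,0,0],68],[[0,-150,0],[0,0,0],68],[[0,-200,-60],[0,0,0],68],[[0,-200,-60],[0,0,0],68],[[0,-200,-60],[0,0,0],68],[[0,-200,-60],[0,0,0],68]]'
python3 chk.py k4.png
```

```text
time: 11.8
ee_pos: [0.4775, -0.25, 0.0507]
tcp_rot: [-135.2, -0.2, -0.0]
wrist_force: [0.5, 0.2, -1.0]
opening: 0.0682
time: 12.7
ee_pos: [0.477, -0.1501, 0.2348]
tcp_rot: [-135.1, -0.3, 0.0]
wrist_force: [-0.1, -0.2, -0.7]
opening: 0.068
pred bottom [ 0.4767 -0.14    0.2105] axis [-0.005  0.001  1.   ] q [  6.2  -3.6  -7.6  92.  -44.8  98.8] open 0.068040038101841 F [-0.1 -0.2 -0.7]
```

View pics/k4.png

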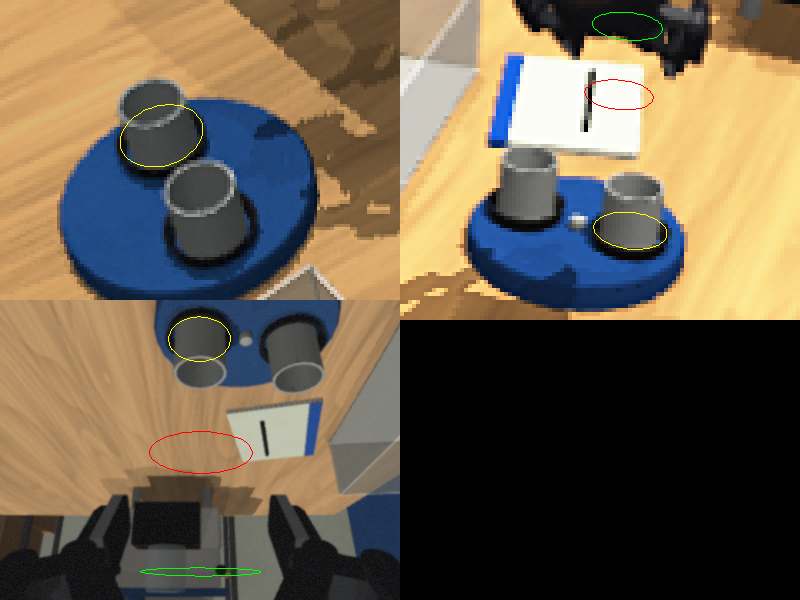

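Both cups stand upright in their collars and look alike in all three views. One numeric check, then I hand in.

```bash
python3 - <<'E'
from fit import *
for n in ('scene','side','wrist'):
    c=bot.camera(n)
    for t in ('other_cup','jar','wash_bottle'):
        for d in bot.cut_out(c,t):
            b=np.array(d['box']);m=d['region'];col=np.median(c['frame'][m],axis=0);ys,xs=np.nonzero(m)
            P=onplane(c,[[xs.mean(),ys.mean()]],.055)[0]
            if d['confidence']>.3 and (t!='other_cup' or P[1]<-.15): 
                print(n,t,b.round(),round(d['confidence'],2),P[:2].round(3) if t=='other_cup' else '')
    # expected mouth-rim boxes for both cups when seated
    tt=np.linspace(0,2*np.pi,60)
    for e in (NEST[:2],NEST[:2]+.1*np.array([.991,-.13])):
        P=np.r_[[[e[0]+.026*np.cos(a),e[1]+.026*np.sin(a),z] for a in tt for z in (.04,.081)]];q=proj(c,P);print('  expected',np.r_[q.min(0),q.max(0)].round())
E
```

```text
scene other_cup [188. 245. 213. 279.] 0.97 [ 0.579 -0.248]
scene other_cup [174. 226. 196. 253.] 0.52 [ 0.481 -0.241]
scene jar [319. 242. 343. 284.] 0.73 
  expected [174. 222. 198. 247.]
  expected [186. 247. 211. 274.]
side other_cup [351. 148. 369. 166.] 0.61 [ 0.581 -0.251]
side jar [272. 166. 294. 200.] 0.91 
side wash_bottle [244. 260. 278. 329.] 0.68 
  expected [380. 152. 396. 170.]
  expected [354. 145. 370. 162.]
wrist other_cup [386.  82. 446. 152.] 0.94 [ 0.576 -0.246]
  expected [291.  82. 345. 149.]
  expected [386.  92. 442. 156.]
```

```bash
python3 -c "
from workcell import bot
print(bot.job_done(), bot.get_obs()['time'])"
```

```text
the job is handed in; nothing more can be done
the job is handed in; nothing more can be done
```

The fallen steel cup is standing mouth up in the empty nest, and I handed the job in at about 13 s of the 42 s allowed; no verdict was reported. I gripped the cup by its sides with the tool tilted 45°, turned it upright in the air, lowered it until the wrist felt the nest floor, then released it and backed away.

**Last checks:**
- **Cup:** just before release, its predicted bottom was about 1 mm sideways of the nest centre and 1.4 mm above its floor, with the tilt under 0.01 rad. After release, all three cameras show it seated upright like its neighbour.
- **Other cup:** it is still in its nest and looks undisturbed.
- **Jar and wash bottle:** their image boxes match those from the start to within about 3 pixels, the jar's in two views. The wash bottle was detected in only one final view.

**What disagreed:** after release, the detector found the placed cup in only one view, with 0.52 confidence and a rough position about 5 mm from the nest centre. Part of that cup is hidden behind the collar, and the same estimate for the other cup is also a few millimetres off. I relied on the views and the predicted pose instead.

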